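# Park the saucepan by the curing box and hold the lid open

## Robot

A 6-joint arm with a two-finger parallel gripper is mounted at the origin on the work surface. World frame = base frame: x ahead of the robot, y to its left, z up, the work surface at z = 0. Lengths are in mm, angles in degrees, forces in N, time in s.
With the tool pointing down it reaches from about 300 to 850 mm from the base axis. Payload 4.2 kg.
Tool frame: the origin (TCP) lies at the very end of the fingers, on their centre line; the grasp point (between the pads) lies 19 mm behind it (env.grasp_offset is the distance from the TCP to the grasp point, in mm); z points along the fingers, y is the line along which they close (so a half turn about z gives the same grasp; the last joint's range is limited). The gripper opens to 91 mm and grips with 3 to 60 N. Pads are 32 mm wide; open, the fingers measure 118 mm over their backs; the gripper's body (76 mm by 178 mm) begins 60 mm behind the grasp point.
Start: joints at [75.459, 18.312, 89.639, -0, 72.044, -1.146], TCP at [133.215, 559.372, 213.976] pointing down, gripper open.
Joint ranges: [-177.97, 177.97], [-48.28, 115.42], [12.27, 149.76], [-77.06, 257.06], [2.81, 150.46], [-146.56, 146.56]. Speed limits (degrees/s): [147.25, 147.25, 180, 180, 180, 180].

## Interface

Orientations are given as [roll, pitch, yaw] about the fixed x, y, z axes, in that order (R = Rz(yaw) Ry(pitch) Rx(roll)).
In Python, from workcell import env gives the robot as it stands. The module is installed in compiled form; this text tells all that it offers.
- The arm moves only by the tool send_rows, never from a script. Its argument "motion" is a list of rows, each an object of numbers: "tx", "ty", "tz": the shift along the tool's x, y, z in units of 500 mm (1.0 is 500 mm); "rx", "ry", "rz": the turn, a rotation vector about the tool's x, y, z in units of 30 degrees (1.0 is 30 degrees); "gripper": the closure, from -1 (fully open) to 1 (shut). In form: [{"tx": .., "ty": .., "tz": .., "rx": .., "ry": .., "rz": .., "gripper": ..}, ...]. A call has 1 to 12 rows; each row shifts and turns the commanded pose from where the row before left it, along the tool's axes as they then stand; what a row does not reach is not made up. A row lasts 1/8 s, in which the tool goes at most 62.5 mm and 10.7 degrees, less where a joint would pass 70% of its speed; a pose out of reach is approached as far as the arm can. A call with a number of a shift or a turn outside -1 to 1 is refused whole. A call with a gripper value outside its range is refused whole. The fingers move at their own pace and stop on an object; "grip_force" is the grip in N (left out, the last holds). Time passes only in rows, so rows that do not move let the fingers close. It gives the time, the measured TCP pose, the force, the opening and the grip force at its end, in the units of the state.
- env.state(): the state, without advancing time (a new reading comes with each control period).
- env.grab_frame(name): name is "side" or "top" or "wrist"; returns a dict with "frame" (384x512x3 uint8, red, green, blue), "vertical_fov" (degrees; the focal length in pixels is half the picture's height over the tangent of half this angle, whatever the lens; pixels are square), "cx", "cy" (the principal point, pixels), "rvec" (rotation vector, rad) and "tvec" (3), from world to camera coordinates, as OpenCV has them; the wrist camera has in their place "T_tool_cam" (4x4, takes a point from camera to tool coordinates, whose origin is the TCP and whose axes are the flange's). Camera axes: x right, y down, z forward; pixel columns grow to the right and rows downward; lengths in mm; the calibration is good to about 2 mm. A picture is of the moment at which its call begins: read the wrist's pose just before it. There is no depth.
- env.job_done(): hands the job in; it is judged then, once.
The state is a dict: "time_s": time; "qpos": joint angles; "qvel": joint speeds; "effort": joint torques, N m; "ee_pos": TCP position; "ee_rot": TCP orientation; "force": force on the tool from outside, world axes, zero at the start; "torque": the same for the moment, N m; "gripper_width": finger opening in mm; "gripper_force": force on a finger pad.
Only numpy, scipy, OpenCV 4.12 (cv2) and the standard library are available. Lean on these libraries where they do the work, as an engineer would, in place of code of your own. Each camera call takes 0.05 s, during which the arm holds its last target. There are 200 camera calls.

## Task

I am about to lift the castings out of the curing box into the saucepan: slide the small saucepan along the warming plate, without lifting or tipping it, so that it stands centred on the marked ring at the end next to the curing box. Then raise the box's lid to about 60 degrees from closed and finish while still holding it there, as it falls shut when let go. Leave the bottles, cup and other small things where they are.

Things in the scene. Friction and masses are not known exactly. Their poses are not given: they have to be found in the camera images.
- warmer: fixed flat warming plate, 180 mm deep (its x) x 360 mm long (its y) x 30 mm high, black top with three pale ring marks in a row along its y, 115 mm apart; origin at the centre of its underside on the table, z up. The curing box stands beyond either its +y or its -y end
- ring_left (a point): centre of the ring mark at the plate's +y end, on its top surface (30 mm above the table); the ring line is 112 mm across, a little wider than the pan
- ring_middle (a point): centre of the middle ring mark, on which the pan stands at the start (up to about 10 mm off centre)
- ring_right (a point): centre of the ring mark at the plate's -y end, on its top surface
- pan_center (a point): centre of the loose steel saucepan, half-way up its 70 mm height (35 mm above its base) on its axis; outside diameter 104 mm, wall 3 mm, open top, about 0.3 to 0.65 kg; its handle points to its own -x, roughly towards the robot; z up
- pan_handle (a point): middle of the pan's straight black handle, 105 mm from the pan's axis and 52 mm above its base (82 mm above the table when on the plate); the handle is a level bar 16 mm wide x 12 mm thick and reaches from 60 to 167 mm from the axis; same axes as the pan
- lid_hinge (a point): middle of the hinge line of the curing box, on its far upper rim, 100 mm above the table; its x points from the robot's side to the far side of the box, its y lies along the hinge, z up; it does not move with the lid. The fixed white open-topped box is 170 mm deep (x), 200 mm wide (y), 100 mm high, and lies from this point 170 mm to its -x and 100 mm to either side in y
- lid_handle (a point): centre of the lid's handle: a round steel bar 12 mm thick and 100 mm long along the hinge direction, held by two end arms 36 mm clear in front of the lid's and box's front face; 212 mm from the hinge line towards the robot and, with the lid shut, 104 mm above the table. It moves with the lid and at an opening of 60 degrees it stands above the lid's free edge
- lid (a joint): opening angle of the 8 mm thick, 0.35 kg (a quarter more or less) lid about the hinge, rad: 0 shut and level, growing as its front edge rises, stop at 1.45; it swings freely and falls shut from any angle; 60 degrees is 1.047
- pan: the saucepan itself, origin at the centre of its base, same axes as pan_center
- dropper: bystander, to be left alone: dark bottle with a pointed cap, 34 mm across and 112 mm tall, behind the warming plate; origin at the centre of its underside
- dropper2: bystander, to be left alone: dark bottle with a pointed cap, 34 mm across and 112 mm tall, at the left of the table; origin at the centre of its underside
- cup: bystander, to be left alone: open paper cup, 72 mm across and 95 mm tall, behind the warming plate; origin at the centre of its underside
- mould: bystander, to be left alone: low tray mould with six pockets, 60 x 90 x 22 mm, in front of the curing box; origin at the centre of its underside
- cutters: bystander, to be left alone: hand cutters lying flat, about 130 x 48 x 12 mm, in front of the warming plate; origin near the middle of its underside
- tub: bystander, to be left alone: round white tub with a cap, 60 mm across and 32 mm high, in front of the warming plate; origin at the centre of its underside
- brush: bystander, to be left alone: brush lying flat at the right of the table; origin near the middle of its underside
Not all that is in view belongs to the job. Of the things that look like the pan, the larger one is meant.

How it is judged:
By the outcome, as a careful person would: the job done as asked, in the order asked, and still so for the second after the job is handed in, while the arm keeps its last pose, push and grip.
It also fails if it takes over 48 s, if anything falls off the work surface, if the arm or the gripper's body presses on something with over 40 N, if the wrist force passes 120 N, or if a joint passes its speed limit or range.

## Working session

There is one attempt and no reset: what is moved stays moved. The work goes in short steps, Python scripts to look and compute and a tool call to move; the robot and the scene stay as the last step left them, time stands still between calls to the robot, and variables do not carry over. Pictures are saved under pics/ and viewed, at most 10 in all, crops included, and the job is handed in when it is done.

Besides the shell and the picture viewer there is one more tool, called after "Emit:" in YAML: its name, and indented under it one key for each argument. send_rows: Moves the arm, as the interface text tells. Shifts and turns lie within -1 to 1; 1 stands for 500 mm of shift or 30 degrees of turn. Its arguments: {"type":"object","properties":{"motion":{"type":"array"},"grip_force":{"type":"number"}},"required":["motion"]}

```bash
mkdir -p pics; cat > h.py <<'E'
import numpy as np, cv2, pickle
from scipy.spatial.transform import Rotation as R
def load(n):
    return pickle.load(open(f'pics/{n}.pkl','rb'))
def grab(cam,name):
    from workcell import env
    s=env.state(); d=env.grab_frame(cam); d['state']=s
    cv2.imwrite(f'pics/{name}.png',d['frame'][:,:,::-1]); pickle.dump(d,open(f'pics/{name}.pkl','wb')); return d
def ray(d,u,v):
    f=d['frame'].shape[0]/2/np.tan(np.radians(d['vertical_fov'])/2)
    c=np.array([(u-d['cx'])/f,(v-d['cy'])/f,1.])
    if 'rvec' in d:
        M=R.from_rotvec(np.ravel(d['rvec'])).as_matrix(); t=np.ravel(d['tvec'])
        return -M.T@t, M.T@c
    s=d['state']; T=np.array(d['T_tool_cam']); W=R.from_euler('xyz',s['ee_rot'],degrees=True).as_matrix()
    return W@T[:3,3]+np.array(s['ee_pos']), W@T[:3,:3]@c
def plane(d,u,v,z):
    o,r=ray(d,u,v); return o+r*(z-o[2])/r[2]
def tri(d1,p1,d2,p2):
    o1,r1=ray(d1,*p1); o2,r2=ray(d2,*p2)
    k=np.linalg.lstsq(np.c_[r1,-r2],o2-o1,rcond=None)[0]
    a,b=o1+k[0]*r1,o2+k[1]*r2
    return (a+b)/2, np.linalg.norm(a-b)
E
python3 - <<'E'
from h import *
for c in ('top','side','wrist'): 
    d=grab(c,c+'0'); print(c,d['vertical_fov'],ray(d,256,192))
print(d['state'])
a=[cv2.imread(f'pics/{c}0.png') for c in('top','side')]
cv2.imwrite('pics/both.png',cv2.resize(np.vstack(a),None,fx=.78,fy=.78))
E
```

```text
top 50.078167987480334 (array([ 342.82841591,   -9.17358276, 1644.81039765]), array([ 0.1127676 ,  0.00208924, -0.99378764]))
side 49.91220701453753 (array([ 358.36288287,  819.79968742, 1115.67008497]), array([ 0.12946074, -0.61167165, -0.78081978]))
wrist 64.75541600123744 (array([ 62.82175349, 576.08280876, 383.80981789]), array([ 0.24311571, -0.04289315, -0.96924589]))
{'time_s': 0.1, 'qpos': array([ 7.54577923e+01,  1.83462557e+01,  8.96998020e+01, -7.72198876e-04,
        7.20438741e+01, -1.14480922e+00]), 'qvel': array([ 0.02202482, -0.08109629, -0.16120758, -0.00926233, -0.04904685,
        0.03151472]), 'effort': array([ 1.05186828e-03, -4.13332415e+01, -2.32510793e+01,  7.28860823e-02,
        4.22318245e-02, -7.37292612e-05]), 'ee_pos': array([133.10746532, 558.91129499, 213.21900857]), 'ee_rot': array([-1.79910072e+02, -1.06271103e-03,  1.66602839e+02]), 'force': array([-0.74174819,  1.02577606,  0.67184358]), 'torque': array([ 0.042775  , -0.03382534,  0.05505721]), 'gripper_force': 0.0, 'gripper_width': 90.88279061525829}
```

View pics/top0.png

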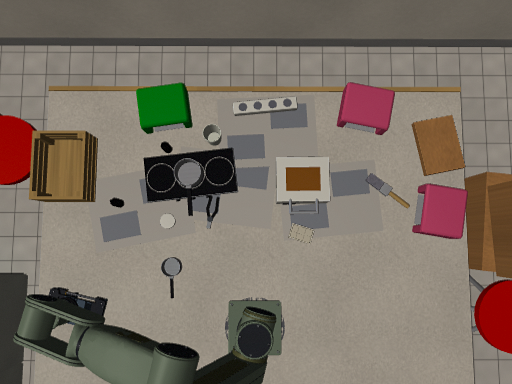

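View pics/side0.png

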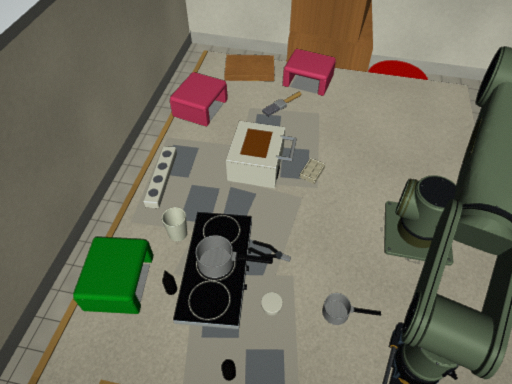

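Top view: pan on plate at (189,174), handle pointing down to (190,207). The look-alike small pan is on the table at (172,267) with its handle to (172,290). Curing box is at (303,180), so the -y end, and the goal ring is ring_right near (219,171). The lid handle is near (304,208).

```bash
python3 - <<'E'
from h import *
t=load('top0');s=load('side0')
for n,p,z in [('pan rim',(189,174),100),('ring R',(219,171),30),('ring L',(160,178),30),('small pan',(172,267),40),('lid bar',(304,213),104),('lid c',(303,178),108),('mould',(301,233),22),('cutters',(211,212),10),('cup',(212,134),95),('tub',(167,221),32),('handle tip',(190,212),82)]:
    print(n,plane(t,*p,z).round())
print(tri(t,(219,171),s,(221,230)),tri(t,(160,178),s,(210,300)))
f=t['frame']
w=load('wrist0');print(np.array(w['T_tool_cam']).round(3))
a=t['frame'][110:300,130:350]; cv2.imwrite('pics/crop.png',cv2.resize(a[:,:,::-1],None,fx=3.5,fy=3.1,interpolation=2)[:590,:790])
E
```

```text
pan rim [586. 248. 100.]
ring R [610. 141.  30.]
ring L [581. 375.  30.]
small pan [233. 317.  40.]
lid bar [ 439. -186.  104.]
lid c [ 571. -183.  108.]
mould [ 365. -183.   22.]
cutters [448. 173.  10.]
cup [743. 164.  95.]
tub [411. 343.  32.]
handle tip [443. 245.  82.]
(array([611.46962605, 141.51123016,  30.00198211]), np.float64(3.5579513994327967)) (array([580.70384728, 373.35317197,  35.18675262]), np.float64(0.7686259820112846))
[[ 1.0000e-03 -9.6600e-01 -2.5700e-01  7.2355e+01]
 [ 1.0000e+00  1.0000e-03 -0.0000e+00  1.5100e-01]
 [ 0.0000e+00 -2.5700e-01  9.6600e-01 -1.7059e+02]
 [ 0.0000e+00  0.0000e+00  0.0000e+00  1.0000e+00]]
```

View pics/crop.png

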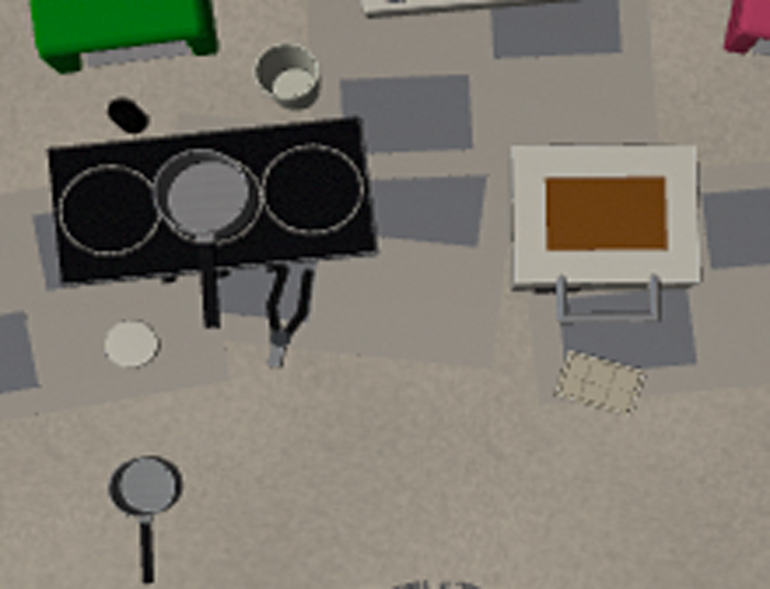

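In the crop, the pan on the plate at (207,197) is clearly wider (about 104 mm) than the table pan at (147,487), so it is the one meant. The goal is the right-hand ring at (313,189). Next I move the wrist camera over the plate.

Emit:
send_rows:
  motion:
    - {"rz": -0.22,"gripper": -1}
    - {"rz": -0.227}
    - {"tx": -0.067,"ty": -0.072,"tz": -0.024}
    - {"tx": -0.067,"ty": -0.072,"tz": -0.024}
    - {"tx": -0.067,"ty": -0.072,"tz": -0.024}
    - {"tx": -0.067,"ty": -0.072,"tz": -0.024}
    - {"tx": -0.067,"ty": -0.072,"tz": -0.024}
    - {"tx": -0.067,"ty": -0.072,"tz": -0.024}
    - {"tx": -0.067,"ty": -0.072,"tz": -0.024}
    - {"tx": -0.067,"ty": -0.072,"tz": -0.024}
    - {"tx": -0.067,"ty": -0.072,"tz": -0.024}
    - {"tx": -0.067,"ty": -0.072,"tz": -0.024}

```text
invalid input at $.motion[0]: expected keys tx, ty, tz, rx, ry, rz, gripper
```

```bash
python3 - <<'E'
from h import *
d=grab('wrist','w1'); print(d['state']['ee_pos'],d['state']['ee_rot'],ray(d,256,192)[0])
E
```

```text
[133.11810975 559.02717534 213.35739307] [-1.79930583e+02 -9.33150978e-04  1.66606120e+02] [ 62.81688283 576.13530483 383.94814036]
```

View pics/w1.png

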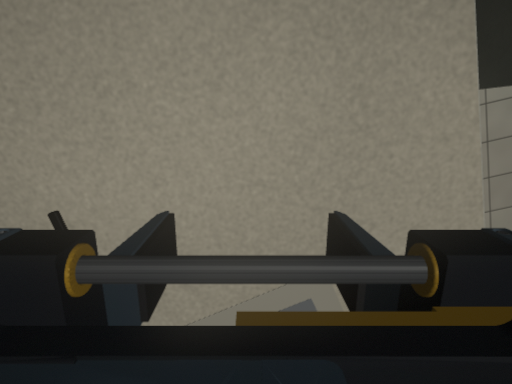

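Refused because every row needs all keys. The picture shows that the gripper hides the lower 40 % of the wrist view, with image-up being towards the robot, so I must stand further out.

Emit:
send_rows:
  motion:
    - {"tx": 0,"ty": 0,"tz": -0.05,"rx": 0,"ry": 0,"rz": -0.22,"gripper": -1}
    - {"tx": 0,"ty": 0,"tz": -0.05,"rx": 0,"ry": 0,"rz": -0.227,"gripper": -1}
    - {"tx": -0.085,"ty": -0.06,"tz": -0.0112,"rx": 0,"ry": 0,"rz": 0,"gripper": -1}
    - {"tx": -0.085,"ty": -0.06,"tz": -0.0112,"rx": 0,"ry": 0,"rz": 0,"gripper": -1}
    - {"tx": -0.085,"ty": -0.06,"tz": -0.0112,"rx": 0,"ry": 0,"rz": 0,"gripper": -1}
    - {"tx": -0.085,"ty": -0.06,"tz": -0.0112,"rx": 0,"ry": 0,"rz": 0,"gripper": -1}
    - {"tx": -0.085,"ty": -0.06,"tz": -0.0112,"rx": 0,"ry": 0,"rz": 0,"gripper": -1}
    - {"tx": -0.085,"ty": -0.06,"tz": -0.0112,"rx": 0,"ry": 0,"rz": 0,"gripper": -1}
    - {"tx": -0.085,"ty": -0.06,"tz": -0.0112,"rx": 0,"ry": 0,"rz": 0,"gripper": -1}
    - {"tx": -0.085,"ty": -0.06,"tz": -0.0112,"rx": 0,"ry": 0,"rz": 0,"gripper": -1}
    - {"tx": -0.085,"ty": -0.06,"tz": -0.0112,"rx": 0,"ry": 0,"rz": 0,"gripper": -1}
    - {"tx": -0.085,"ty": -0.06,"tz": -0.0112,"rx": 0,"ry": 0,"rz": 0,"gripper": -1}

```text
time_s: 1.7
ee_pos: [559.4, 258.3, 319.9]
ee_rot: [180.0, -0.0, -180.0]
force: [-0.1, 1.0, 0.3]
gripper_width: 90.9
gripper_force: 0.0
```

Emit:
send_rows:
  motion:
    - {"tx": -0.082,"ty": -0.059,"tz": -0.011,"rx": 0,"ry": 0,"rz": 0,"gripper": -1}
    - {"tx": -0.082,"ty": -0.059,"tz": -0.011,"rx": 0,"ry": 0,"rz": 0,"gripper": -1}
    - {"tx": 0,"ty": 0,"tz": 0,"rx": 0,"ry": 0,"rz": 0,"gripper": -1}

```text
time_s: 2.08
ee_pos: [642.7, 198.0, 329.6]
ee_rot: [-179.9, -0.0, 179.8]
force: [0.6, 0.8, -0.5]
gripper_width: 91.3
gripper_force: 0.0
```

```bash
python3 - <<'E'
from h import *
d=grab('wrist','w2'); print(d['state']['time_s'],d['state']['ee_pos'],d['state']['ee_rot'],ray(d,256,192)[0])
E
```

```text
2.075 [642.73420787 197.97563934 329.579027  ] [-1.79945798e+02 -2.93646375e-02  1.79774094e+02] [570.50550837 198.58938773 500.20563891]
```

View pics/w2.png

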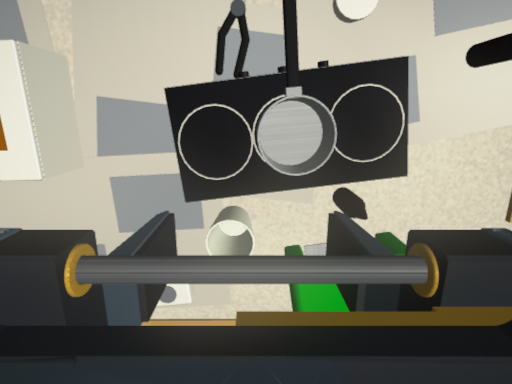

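The wrist view shows the plate with ring_right at (215,142), ring_left at (366,123), the pan rim near (294,133) and its handle going up at (291,40). The cutters are at (232,40). I take a second view nearer the box.

Emit:
send_rows:
  motion:
    - {"tx": 0.028,"ty": -0.092,"tz": 0,"rx": 0,"ry": 0,"rz": 0,"gripper": -1}
    - {"tx": 0.028,"ty": -0.092,"tz": 0,"rx": 0,"ry": 0,"rz": 0,"gripper": -1}
    - {"tx": 0.028,"ty": -0.092,"tz": 0,"rx": 0,"ry": 0,"rz": 0,"gripper": -1}
    - {"tx": 0,"ty": 0,"tz": 0,"rx": 0,"ry": 0,"rz": 0,"gripper": -1}

```text
time_s: 2.62
ee_pos: [596.5, 61.0, 331.8]
ee_rot: [-180.0, 0.0, 179.9]
force: [0.4, -0.5, 0.0]
gripper_width: 91.3
gripper_force: 0.0
```

```bash
python3 - <<'E'
from h import *
d=grab('wrist','w3'); print(d['state']['time_s'],d['state']['ee_pos'],ray(d,256,192)[0])
for n in('w2','w3'):
    im=load(n)['frame'][:225]; g=cv2.cvtColor(im,cv2.COLOR_RGB2GRAY)
    for lo in (70,):
        m=(g>lo).astype(np.uint8)
        k,l,st,c=cv2.connectedComponentsWithStats(m,connectivity=8)
        for i in range(1,k):
            if st[i,4]>150:
                pts=np.argwhere(l==i)[:,::-1].astype(np.float32)
                cs,_=cv2.findContours((l==i).astype(np.uint8),0,cv2.CHAIN_APPROX_NONE); cc=max(cs,key=len)
                print(n,i,st[i],cv2.fitEllipse(cc) if len(cc)>5 else '')
E
```

```text
2.625 [596.53297325  61.02941467 331.77887513] [524.18821301  61.3657291  502.35690693]
w2 1 [    0     0   512   225 83855] ((249.65182495117188, 114.88246154785156), (228.4507598876953, 657.1929321289062), 90.31118774414062)
w2 5 [ 177   83  228   97 6464] ((294.6604309082031, 131.54620361328125), (82.02299499511719, 249.74688720703125), 82.65962219238281)
w3 1 [    0     0   512   225 87421] ((240.63722229003906, 112.30632019042969), (259.26702880859375, 583.9871215820312), 90.86168670654297)
w3 3 [ 266  116  223   92 4530] ((387.9685974121094, 162.38693237304688), (76.6766586303711, 243.24700927734375), 83.3054428100586)
```

View pics/w3.png

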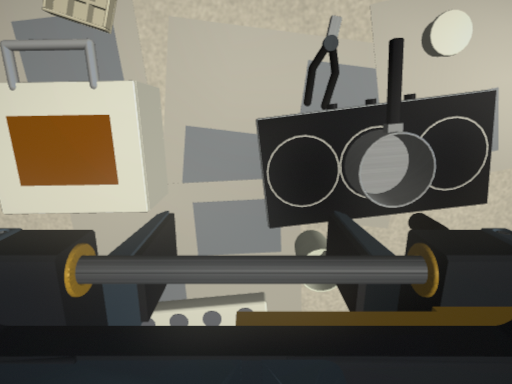

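w3 shows ring_right at (303,171), pan rim near (389,168), handle up to (397,42), the lid bar from (5,45) to (95,43) and the box lid below it. Now I fit these shapes.

```bash
cat > fit.py <<'E'
from h import *
def ring(d,c,lo,hi,bad,ang=(0,360)):
    g=cv2.cvtColor(d['frame'],cv2.COLOR_RGB2GRAY).astype(float); P=[]
    for a in np.radians(np.arange(*ang,3)):
        if bad(np.degrees(a)): continue
        r=np.arange(lo,hi,.25); x=c[0]+r*np.cos(a); y=c[1]+r*np.sin(a)
        v=cv2.remap(g.astype(np.float32),x[None].astype(np.float32),y[None].astype(np.float32),1)[0]
        w=np.clip(v-60,0,None)
        if v.max()>80: k=v.argmax(); s=slice(max(k-6,0),k+7); rr=(r[s]*w[s]).sum()/w[s].sum(); P.append((c[0]+rr*np.cos(a),c[1]+rr*np.sin(a)))
    P=np.array(P,np.float32)
    for _ in range(3):
        e=cv2.fitEllipse(P); 
        M=R.from_euler('z',-e[2],degrees=True).as_matrix()[:2,:2]
        q=(P-np.array(e[0]))@M.T; rad=np.hypot(q[:,0]/e[1][0]*2,q[:,1]/e[1][1]*2); P=P[abs(rad-1)<max(.03,0)]
    return e,len(P)
def handle(d,roi):
    x0,y0,x1,y1=roi; g=d['frame'][y0:y1,x0:x1].max(2)
    n,l,st,c=cv2.connectedComponentsWithStats((g<50).astype(np.uint8)); i=1+st[1:,4].argmax()
    p=np.argwhere(l==i)[:,::-1]; rows=np.unique(p[:,1])
    mid=np.array([(p[p[:,1]==r,0].min()/2+p[p[:,1]==r,0].max()/2,r) for r in rows],float)+[x0,y0]
    return mid,st[i]
E
python3 - <<'E'
from fit import *
a,b=load('w2'),load('w3')
E={}
for n,d,c,bad in (('R',a,(215,142),lambda t:t<50 or t>310),('L',a,(366,123),lambda t:130<t<230),('R',b,(303,171),lambda t:t<50 or t>310),('L',b,(452,153),lambda t:120<t<240)):
    e,k=ring(d,c,30,45,bad); E[n,id(d)]=e[0]; print(n,e,k,plane(d,*e[0],30).round(1))
for n in 'RL': print(n,tri(a,E[n,id(a)],b,E[n,id(b)]))
# handle in w3 (tip visible), w2 runs off the top
for d,roi in ((b,(375,25,420,88)),(a,(275,0,310,58))):
    m,st=handle(d,roi); print(st,m[0],m[-1]); 
    w=[plane(d,*q,88) for q in m[5:-3]]; w=np.array(w); f=np.polyfit(w[:,0],w[:,1],1); print('handle y at x=450,480,500,590',np.polyval(f,[450,480,500,590]).round(1),'yaw',np.degrees(np.arctan(f[0])),'xr',w[[0,-1],0])
E
```

```text
R ((215.12295532226562, 141.49957275390625), (72.52206420898438, 74.77002716064453), 143.82579040527344) 56 [609.7 142.7  30. ]
L ((365.7585754394531, 122.59246826171875), (71.90991973876953, 79.3291244506836), 39.804439544677734) 55 [582.2 371.1  30. ]
R ((302.8159484863281, 170.61170959472656), (68.99280548095703, 72.41822052001953), 55.80350875854492) 58 [609.6 142.8  30. ]
L ((450.2059631347656, 152.9888153076172), (66.83731842041016, 78.86724090576172), 49.44377517700195) 28 [582.1 370.9  30. ]
R (array([609.59002731, 142.7611117 ,  30.19774828]), np.float64(0.09276357778406893))
L (array([582.21347222, 371.36841531,  29.32516496]), np.float64(0.006927432065774575))
[ 13  13  15  50 647] [400.  38.] [394.  87.]
handle y at x=450,480,500,590 [242.9 245.2 246.6 253.3] yaw 4.232672747206093 xr [437.8471999  486.11938715]
[  8   0  15  58 696] [288.5   0. ] [291.5  57. ]
handle y at x=450,480,500,590 [245.  247.1 248.6 255.1] yaw 4.145566385621158 xr [442.3186246 496.7971225]
```

```bash
python3 - <<'E'
from fit import *
from scipy.optimize import least_squares as ls
a,b=load('w2'),load('w3')
for n,d,c,ang in (('w2',a,(294,133),(20,140)),('w3',b,(389,168),(-30,130))):
    g=cv2.cvtColor(d['frame'],cv2.COLOR_RGB2GRAY).astype(np.float32); W=[]
    for t in np.radians(np.arange(*ang,4)):
        r=np.arange(30,60,.25); x=(c[0]+r*np.cos(t)).astype(np.float32); y=(c[1]+r*np.sin(t)).astype(np.float32)
        v=cv2.remap(g,x[None],y[None],1)[0]
        k=np.where((v[:-4]>65)&(v[4:]<65))[0]
        if len(k): W.append(plane(d,x[k[0]+2],y[k[0]+2],100)[:2])
    W=np.array(W); f=lambda p:np.hypot(*(W-p[:2]).T)-52
    s=ls(f,[590,255],loss='soft_l1'); s2=ls(lambda p:np.hypot(*(W-p[:2]).T)-p[2],[590,255,52],loss='soft_l1'); print(n,len(W),s.x,abs(f(s.x)).mean(),s2.x)
m,_=handle(b,(375,25,420,88)); print('tip',plane(b,m[0,0],m[0,1]-.5,88))
E
```

```text
w2 30 [597.56411834 257.15723012] 0.42694267012546233 [596.24047078 256.93034747  53.13922867]
w3 39 [596.85168973 256.72257833] 0.370322782009487 [596.95802088 256.82377262  51.88616671]
tip [431.61129044 246.53532123  88.        ]
```

Pan axis is (597, 257) from the rim, agreeing with the handle line (yaw 4.2°). Ring_right is (609.6, 142.8) at z = 30, and the ring spacing of 115 checks. Next: go above the handle.

Emit:
send_rows:
  motion:
    - {"tx": 0.038,"ty": 0.0754,"tz": 0.053,"rx": 0,"ry": 0,"rz": 0,"gripper": -1}
    - {"tx": 0.038,"ty": 0.0754,"tz": 0.053,"rx": 0,"ry": 0,"rz": 0,"gripper": -1}
    - {"tx": 0.038,"ty": 0.0754,"tz": 0.053,"rx": 0,"ry": 0,"rz": 0,"gripper": -1}
    - {"tx": 0.038,"ty": 0.0754,"tz": 0.053,"rx": 0,"ry": 0,"rz": 0,"gripper": -1}
    - {"tx": 0.038,"ty": 0.0754,"tz": 0.053,"rx": 0,"ry": 0,"rz": 0,"gripper": -1}
    - {"tx": 0,"ty": 0,"tz": 0,"rx": 0,"ry": 0,"rz": -0.142,"gripper": -0.2}
    - {"tx": 0,"ty": 0,"tz": 0,"rx": 0,"ry": 0,"rz": 0,"gripper": -0.2}

```text
time_s: 3.55
ee_pos: [502.3, 253.0, 198.1]
ee_rot: [180.0, -0.0, -175.6]
force: [0.6, -0.5, 0.1]
gripper_width: 74.0
gripper_force: 0.0
```

```bash
python3 - <<'E'
from h import *
d=grab('wrist','w4'); s=d['state'];print(s['time_s'],s['ee_pos'],s['ee_rot'],s['gripper_width'])
g=d['frame'][:220].max(2); n,l,st,c=cv2.connectedComponentsWithStats((g<50).astype(np.uint8))
print(st[1:][st[1:,4]>200])
E
```

```text
3.55 [502.32584504 252.99960712 198.12517777] [ 1.79975622e+02 -3.66337099e-02 -1.75602500e+02] 74.04114414996124
[[ 162  106   27   70  603]
 [ 184  109   21   76  698]
 [  93  117  305  103 8929]
 [ 471  167   41   35 1055]
 [ 330  211   43    9  268]]
```

View pics/w4.png

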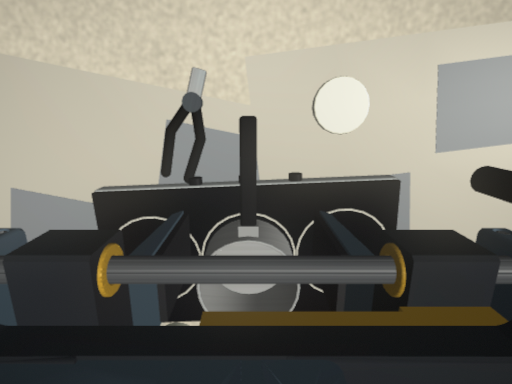

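The handle runs vertically at column 249 between the fingers, just left of their centre, matching the 3 mm y offset. I correct it, go down and grip.

Emit:
send_rows:
  motion:
    - {"tx": 0,"ty": -0.0068,"tz": 0.07,"rx": 0,"ry": 0,"rz": 0,"gripper": -0.2}
    - {"tx": 0,"ty": 0,"tz": 0.08,"rx": 0,"ry": 0,"rz": 0,"gripper": -0.2}
    - {"tx": 0,"ty": 0,"tz": 0.07,"rx": 0,"ry": 0,"rz": 0,"gripper": -0.2}
    - {"tx": 0,"ty": 0,"tz": 0.044,"rx": 0,"ry": 0,"rz": 0,"gripper": -0.2}
    - {"tx": 0,"ty": 0,"tz": 0,"rx": 0,"ry": 0,"rz": 0,"gripper": -0.2}
    - {"tx": 0,"ty": 0,"tz": 0,"rx": 0,"ry": 0,"rz": 0,"gripper": 0.3}
    - {"tx": 0,"ty": 0,"tz": 0,"rx": 0,"ry": 0,"rz": 0,"gripper": 0.6}
    - {"tx": 0,"ty": 0,"tz": 0,"rx": 0,"ry": 0,"rz": 0,"gripper": 1}
    - {"tx": 0,"ty": 0,"tz": 0,"rx": 0,"ry": 0,"rz": 0,"gripper": 1}
    - {"tx": 0,"ty": 0,"tz": 0,"rx": 0,"ry": 0,"rz": 0,"gripper": 1}
  grip_force: 20

```text
time_s: 4.85
ee_pos: [503.9, 248.0, 66.9]
ee_rot: [180.0, 0.1, -175.7]
force: [-0.3, 1.2, 2.3]
gripper_width: 15.6
gripper_force: 20.0
```

Emit:
send_rows:
  motion:
    - {"tx": 0,"ty": -0.01,"tz": 0,"rx": 0,"ry": 0,"rz": 0,"gripper": 1}
    - {"tx": -0.0008,"ty": -0.015,"tz": 0,"rx": 0,"ry": 0,"rz": 0,"gripper": 1}
    - {"tx": -0.0008,"ty": -0.022,"tz": 0,"rx": 0,"ry": 0,"rz": 0,"gripper": 1}
    - {"tx": -0.0008,"ty": -0.022,"tz": 0,"rx": 0,"ry": 0,"rz": 0,"gripper": 1}
    - {"tx": -0.0008,"ty": -0.022,"tz": 0,"rx": 0,"ry": 0,"rz": 0,"gripper": 1}
    - {"tx": -0.0008,"ty": -0.022,"tz": 0,"rx": 0,"ry": 0,"rz": 0,"gripper": 1}
    - {"tx": -0.0008,"ty": -0.022,"tz": 0,"rx": 0,"ry": 0,"rz": 0,"gripper": 1}
    - {"tx": -0.0008,"ty": -0.022,"tz": 0,"rx": 0,"ry": 0,"rz": 0,"gripper": 1}
    - {"tx": -0.0008,"ty": -0.022,"tz": 0,"rx": 0,"ry": 0,"rz": 0,"gripper": 1}
    - {"tx": -0.0008,"ty": -0.022,"tz": 0,"rx": 0,"ry": 0,"rz": 0,"gripper": 1}
    - {"tx": -0.0008,"ty": -0.018,"tz": 0,"rx": 0,"ry": 0,"rz": 0,"gripper": 1}
    - {"tx": 0,"ty": -0.01,"tz": 0,"rx": 0,"ry": 0,"rz": 0,"gripper": 1}

```text
time_s: 6.35
ee_pos: [516.3, 133.1, 66.8]
ee_rot: [180.0, 0.0, -175.8]
force: [-0.2, 5.9, 4.5]
gripper_width: 16.4
gripper_force: 20.0
```

Emit:
send_rows:
  motion:
    - {"tx": 0,"ty": 0,"tz": 0,"rx": 0,"ry": 0,"rz": 0,"gripper": 1}
    - {"tx": 0,"ty": 0,"tz": 0,"rx": 0,"ry": 0,"rz": 0,"gripper": 1}

```text
time_s: 6.6
ee_pos: [516.3, 132.6, 66.8]
ee_rot: [-180.0, 0.0, -175.8]
force: [-0.3, 2.0, 5.3]
gripper_width: 16.0
gripper_force: 20.0
```

```bash
python3 - <<'E'
from h import *
for c in('side','top'):grab(c,c+'5')
a=cv2.imread('pics/side5.png')[180:340,130:330]; b=cv2.imread('pics/top5.png')[110:270,120:320]
cv2.imwrite('pics/v5.png',cv2.resize(np.hstack([a,b]),None,fx=2,fy=2,interpolation=2))
E
```

```text
(no output)
```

View pics/v5.png

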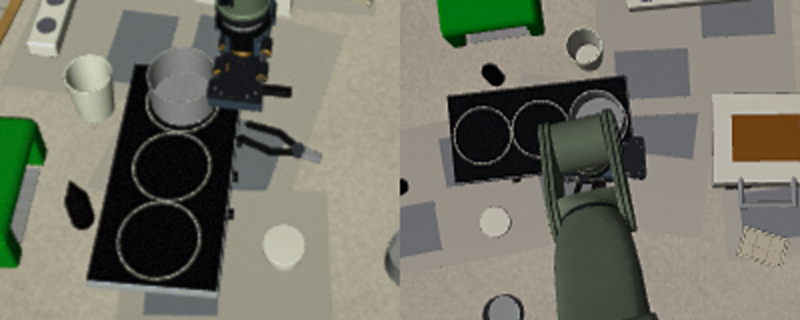

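Pan stands on the end ring in both views. Release, rise and check from above.

Emit:
send_rows:
  motion:
    - {"tx": 0,"ty": 0,"tz": 0,"rx": 0,"ry": 0,"rz": 0,"gripper": 0.3}
    - {"tx": 0,"ty": 0,"tz": 0,"rx": 0,"ry": 0,"rz": 0,"gripper": 0.3}
    - {"tx": 0,"ty": 0,"tz": 0,"rx": 0,"ry": 0,"rz": 0,"gripper": 0.2}
    - {"tx": 0,"ty": 0,"tz": -0.06,"rx": 0,"ry": 0,"rz": 0,"gripper": 0.2}
    - {"tx": 0,"ty": 0,"tz": -0.1,"rx": 0,"ry": 0,"rz": 0,"gripper": 0.2}
    - {"tx": 0,"ty": 0,"tz": -0.12,"rx": 0,"ry": 0,"rz": 0,"gripper": 0.2}
    - {"tx": 0,"ty": 0,"tz": -0.12,"rx": 0,"ry": 0,"rz": 0.14,"gripper": 0.2}
    - {"tx": -0.054,"ty": -0.048,"tz": -0.06,"rx": 0,"ry": 0,"rz": 0,"gripper": 0.2}
    - {"tx": -0.054,"ty": -0.048,"tz": -0.06,"rx": 0,"ry": 0,"rz": 0,"gripper": 0.2}
    - {"tx": -0.054,"ty": -0.048,"tz": 0,"rx": 0,"ry": 0,"rz": 0,"gripper": 0.2}
    - {"tx": 0,"ty": 0,"tz": 0,"rx": 0,"ry": 0,"rz": 0,"gripper": 0.2}

```text
time_s: 8.07
ee_pos: [598.2, 60.1, 325.4]
ee_rot: [-180.0, -0.1, 179.9]
force: [-0.8, 0.6, -0.2]
gripper_width: 36.1
gripper_force: 0.0
```

```bash
python3 - <<'E'
from h import *
d=grab('wrist','w6'); s=d['state'];print(s['time_s'],s['ee_pos'],s['ee_rot'],s['gripper_width'])
E
```

```text
8.075 [598.24459202  60.07559429 325.42931019] [-1.79957893e+02 -6.71124491e-02  1.79925301e+02] 36.06806063209688
```

View pics/w6.png

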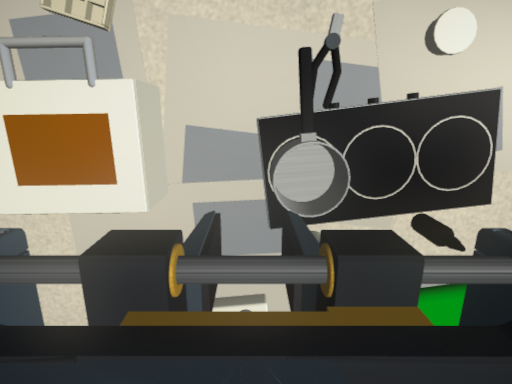

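Pan rim at (311,176) over the right ring (304,172 at the plate's height); lid bar at (48,43), ends near (0,43) and (93,42).

```bash
python3 - <<'E'
from fit import *
from scipy.optimize import least_squares as ls
d=load('w6'); c=(311,176)
g=cv2.cvtColor(d['frame'],cv2.COLOR_RGB2GRAY).astype(np.float32)
for ang in ((-30,130),(-20,80),(30,150)):
    W=[]
    for t in np.radians(np.arange(*ang,4)):
        r=np.arange(30,60,.25); x=(c[0]+r*np.cos(t)).astype(np.float32); y=(c[1]+r*np.sin(t)).astype(np.float32)
        v=cv2.remap(g,x[None],y[None],1)[0]; k=np.where((v[:-4]>65)&(v[4:]<65))[0]
        if len(k): W.append(plane(d,x[k[0]+2],y[k[0]+2],100)[:2])
    W=np.array(W); f=lambda p:np.hypot(*(W-p[:2]).T)-52
    s=ls(f,[609,143],loss='soft_l1'); s2=ls(lambda p:np.hypot(*(W-p[:2]).T)-p[2],[609,143,52],loss='soft_l1'); print(len(W),s.x,abs(f(s.x)).mean(),s2.x)
m,st=handle(d,(295,40,320,130)); w=np.array([plane(d,*q,88) for q in m[6:40]]); f=np.polyfit(w[:,0],w[:,1],1); print('handle y(610)',np.polyval(f,[610,500]),'tip',plane(d,m[0,0],m[0,1]-.5,88),np.degrees(np.arctan(f[0])))
e,k=ring(d,(418+35,153),30,45,lambda t:120<t<240); print('L',plane(d,*e[0],30))
# bar: dark grey band, per column
for u in range(15,90,15):
    col=g[20:75,u]; print(u,[int(x) for x in col[8:40]])
E
```

```text
40 [609.96534981 140.03956845] 0.9872353721009743 [610.4496462  140.50249437  51.45574217]
25 [610.25070574 139.89816732] 1.044838534631096 [611.00891174 141.48517685  50.43197102]
30 [609.9235207  140.00458183] 0.3058043958898539 [609.81336749 139.99849608  52.09190549]
handle y(610) [126.48837615 130.56223389] tip [444.24322247 130.95760676  88.        ] -2.120983868000328
L [582.15308549 371.11532796  30.        ]
15 [128, 127, 128, 128, 128, 128, 128, 129, 127, 131, 146, 153, 155, 154, 148, 139, 128, 112, 94, 78, 121, 176, 177, 177, 177, 177, 177, 177, 178, 177, 178, 178]
30 [130, 129, 129, 130, 129, 130, 130, 130, 135, 147, 149, 155, 157, 155, 148, 138, 126, 109, 90, 78, 105, 132, 132, 132, 132, 132, 132, 132, 132, 132, 132, 133]
45 [131, 131, 131, 131, 131, 131, 131, 123, 114, 143, 154, 157, 159, 155, 148, 137, 124, 106, 84, 81, 120, 133, 133, 134, 133, 134, 133, 134, 134, 133, 134, 134]
60 [132, 133, 133, 133, 133, 133, 133, 127, 122, 147, 156, 160, 159, 154, 146, 136, 122, 102, 78, 88, 134, 134, 134, 135, 134, 135, 134, 135, 135, 135, 135, 135]
75 [134, 135, 134, 134, 135, 134, 135, 133, 136, 151, 158, 161, 160, 154, 145, 133, 118, 98, 78, 97, 136, 136, 136, 136, 137, 136, 137, 137, 137, 137, 136, 137]
```

The pan sits 2.7 mm too far along -y (610, 140 against 609.6, 142.8). I re-grip and nudge it +y by 3 mm.

Emit:
send_rows:
  motion:
    - {"tx": 0.054,"ty": 0.048,"tz": 0,"rx": 0,"ry": 0,"rz": 0,"gripper": 0.2}
    - {"tx": 0.054,"ty": 0.048,"tz": 0.06,"rx": 0,"ry": 0,"rz": 0,"gripper": 0.2}
    - {"tx": 0.055,"ty": 0.048,"tz": 0.06,"rx": 0,"ry": 0,"rz": 0,"gripper": 0.2}
    - {"tx": 0,"ty": 0,"tz": 0.1,"rx": 0,"ry": 0,"rz": -0.14,"gripper": 0.2}
    - {"tx": 0,"ty": 0,"tz": 0.1,"rx": 0,"ry": 0,"rz": 0,"gripper": 0.2}
    - {"tx": 0,"ty": 0,"tz": 0,"rx": 0,"ry": 0,"rz": 0,"gripper": 0.2}

```text
time_s: 8.88
ee_pos: [511.6, 133.6, 163.3]
ee_rot: [-179.9, -0.5, -175.7]
force: [-0.3, 0.8, 1.4]
gripper_width: 36.7
gripper_force: 0.0
```

Emit:
send_rows:
  motion:
    - {"tx": 0,"ty": 0,"tz": 0.08,"rx": 0,"ry": 0,"rz": 0,"gripper": 0.2}
    - {"tx": 0,"ty": 0,"tz": 0.075,"rx": 0,"ry": 0,"rz": 0,"gripper": 0.2}
    - {"tx": 0,"ty": 0,"tz": 0.038,"rx": 0,"ry": 0,"rz": 0,"gripper": 0.2}
    - {"tx": 0,"ty": 0,"tz": 0,"rx": 0,"ry": 0,"rz": 0,"gripper": 0.2}
    - {"tx": 0,"ty": 0,"tz": 0,"rx": 0,"ry": 0,"rz": 0,"gripper": 1}
    - {"tx": 0,"ty": 0,"tz": 0,"rx": 0,"ry": 0,"rz": 0,"gripper": 1}
    - {"tx": 0,"ty": 0,"tz": 0,"rx": 0,"ry": 0,"rz": 0,"gripper": 1}
    - {"tx": 0,"ty": 0,"tz": 0,"rx": 0,"ry": 0,"rz": 0,"gripper": 1}

```text
time_s: 9.88
ee_pos: [516.5, 133.7, 71.3]
ee_rot: [180.0, 0.1, -175.7]
force: [-1.9, -0.4, 6.1]
gripper_width: 15.6
gripper_force: 20.0
```

Emit:
send_rows:
  motion:
    - {"tx": 0,"ty": 0.0025,"tz": 0,"rx": 0,"ry": 0,"rz": 0,"gripper": 1}
    - {"tx": 0,"ty": 0.0025,"tz": 0,"rx": 0,"ry": 0,"rz": 0,"gripper": 1}
    - {"tx": 0,"ty": 0,"tz": 0,"rx": 0,"ry": 0,"rz": 0,"gripper": 1}
    - {"tx": 0,"ty": 0,"tz": 0,"rx": 0,"ry": 0,"rz": 0,"gripper": 0.3}
    - {"tx": 0,"ty": 0,"tz": 0,"rx": 0,"ry": 0,"rz": 0,"gripper": 0.3}
    - {"tx": 0,"ty": 0,"tz": 0,"rx": 0,"ry": 0,"rz": 0,"gripper": 0.2}

```text
time_s: 10.62
ee_pos: [515.2, 136.4, 69.7]
ee_rot: [180.0, -0.0, -175.7]
force: [-1.0, 0.8, 0.9]
gripper_width: 36.1
gripper_force: 0.0
```

Emit:
send_rows:
  motion:
    - {"tx": 0,"ty": 0,"tz": -0.06,"rx": 0,"ry": 0,"rz": 0,"gripper": 0.2}
    - {"tx": 0,"ty": 0,"tz": -0.1,"rx": 0,"ry": 0,"rz": 0,"gripper": 0.2}
    - {"tx": 0,"ty": 0,"tz": -0.12,"rx": 0,"ry": 0,"rz": 0,"gripper": 0.2}
    - {"tx": 0,"ty": 0,"tz": -0.12,"rx": 0,"ry": 0,"rz": 0.14,"gripper": 0.2}
    - {"tx": -0.054,"ty": -0.048,"tz": -0.06,"rx": 0,"ry": 0,"rz": 0,"gripper": 0.2}
    - {"tx": -0.054,"ty": -0.048,"tz": -0.06,"rx": 0,"ry": 0,"rz": 0,"gripper": 0.2}
    - {"tx": -0.054,"ty": -0.09,"tz": 0,"rx": 0,"ry": 0,"rz": 0,"gripper": 0.2}
    - {"tx": 0,"ty": 0,"tz": 0,"rx": 0,"ry": 0,"rz": 0,"gripper": 0.2}
    - {"tx": 0,"ty": 0,"tz": 0,"rx": 0,"ry": 0,"rz": 0,"gripper": 0.2}

```text
time_s: 11.75
ee_pos: [596.1, 43.6, 329.3]
ee_rot: [180.0, -0.1, -179.9]
force: [-0.7, 0.3, 0.1]
gripper_width: 36.2
gripper_force: 0.0
```

```bash
cat > pan.py <<'E'
from fit import *
from scipy.optimize import least_squares as ls
def pan(d,guess=(610,142)):
    # rough pixel centre by projecting guess: search pixel minimising distance
    p=ls(lambda q:plane(d,*q,100)[:2]-guess,[300,170]).x
    g=cv2.cvtColor(d['frame'],cv2.COLOR_RGB2GRAY).astype(np.float32); W=[]
    for t in np.radians(np.arange(30,150,4)):
        r=np.arange(30,60,.25); x=(p[0]+r*np.cos(t)).astype(np.float32); y=(p[1]+r*np.sin(t)).astype(np.float32)
        v=cv2.remap(g,x[None],y[None],1)[0]; k=np.where((v[:-4]>65)&(v[4:]<65))[0]
        if len(k): W.append(plane(d,x[k[0]+2],y[k[0]+2],100)[:2])
    W=np.array(W); f=lambda p:np.hypot(*(W-p[:2]).T)-52
    s=ls(f,guess,loss='soft_l1'); return s.x,abs(f(s.x)).mean(),len(W)
E
python3 - <<'E'
from pan import *
print(pan(load('w6'),(610,140)))
d=grab('wrist','w7'); s=d['state'];print(s['time_s'],s['ee_pos'],s['ee_rot'])
print(pan(d))
# lid bar centre line (rows) in w7 and w3
for n in ('w6','w7'):
    q=load(n); f=q['frame'].astype(int); g=f.sum(2)/3; sat=f.max(2)-f.min(2)
    for u in (30,60,90,120):
        v=sat[:110,u]; print(n,u,np.where(v<8)[0].tolist()[:60])
E
```

```text
(array([609.87834682, 140.18240779]), np.float64(0.3413899018738173), 30)
11.75 [596.07770647  43.5774503  329.27438184] [ 1.79959836e+02 -9.50191396e-02 -1.79940060e+02]
(array([609.79777682, 141.11211772]), np.float64(0.15982591703243731), 30)
w6 30 [17, 18, 19, 20, 21, 22, 23, 24, 25, 26, 27, 28, 29, 30, 31, 32, 33, 34, 35, 36, 37, 38, 39, 40, 41, 42, 43, 44, 45, 46, 47, 48, 49, 50, 51, 52, 53, 54, 55, 56, 57, 58, 59, 60, 61, 62, 63, 64, 65, 66, 67, 68, 69, 70, 71, 72, 73, 74, 75, 76]
w6 60 [16, 17, 18, 19, 20, 21, 22, 23, 24, 25, 26, 27, 28, 29, 30, 31, 32, 33, 34, 35, 36, 37, 38, 39, 40, 41, 42, 43, 44, 45, 46, 47, 48, 49, 50, 51, 52, 53, 54, 55, 56, 57, 58, 59, 60, 61, 62, 63, 64, 65, 66, 67, 68, 69, 70, 71, 72, 73, 74, 75]
w6 90 [25, 26, 27, 28, 29, 30, 31, 32, 33, 34, 35, 36, 37, 38, 39, 40, 41, 42, 43, 44, 45, 46, 47, 48, 49, 50, 73, 74, 75, 76, 77, 78, 79, 80, 81, 82, 83, 84, 85]
w6 120 [66, 67, 68, 69, 70, 71, 72, 73, 74, 75, 76, 77]
w7 30 [20, 21, 22, 23, 24, 25, 26, 27, 28, 29, 30, 31, 32, 33, 34, 35, 36, 37, 38, 39, 40, 41, 42, 43, 44, 45, 46, 47, 48, 49, 50, 51, 52, 75, 76, 77, 78, 79, 80, 81]
w7 60 [17, 18, 19, 20, 21, 22, 23, 24, 25, 26, 27, 28, 29, 30, 31, 32, 33, 34, 35, 36, 37, 38, 39, 40, 41, 42, 43, 44, 45, 46, 47, 48, 49, 50, 51, 52, 53, 54, 55, 56, 57, 58, 59, 60, 61, 62, 63, 64, 65, 66, 67, 68, 69, 70, 71, 72, 73, 74, 75, 76]
w7 90 [24, 25, 26, 27, 28, 29, 30, 31, 32, 33, 34, 35, 36, 37, 38, 39, 40, 41, 42, 43, 44, 45, 46, 47, 48, 49, 50, 51, 52, 53, 54, 55, 56, 57, 58, 59, 60, 61, 62, 63, 64, 65, 66, 67, 68, 69, 70, 71, 72, 73, 74, 75, 76, 77, 78, 79, 80]
w7 120 [33, 34, 35, 36, 37, 38, 39, 40, 41, 42, 43, 44, 45, 46, 47, 48, 49, 50, 51, 52, 53, 54, 55, 56, 57, 58, 59, 60, 61, 62, 63, 64, 65, 66, 67, 68, 69, 70, 71, 72, 73, 74, 75, 76, 77, 78, 79, 80]
```

The pan is now at (609.8, 141.1), within 2 mm of the ring. Next, to the lid handle: view from above it at two heights.

Emit:
send_rows:
  motion:
    - {"tx": 0.034,"ty": -0.092,"tz": 0,"rx": 0,"ry": 0,"rz": 0,"gripper": 0.2}
    - {"tx": 0.034,"ty": -0.092,"tz": 0,"rx": 0,"ry": 0,"rz": 0,"gripper": 0.2}
    - {"tx": 0.034,"ty": -0.092,"tz": 0,"rx": 0,"ry": 0,"rz": 0,"gripper": 0.2}
    - {"tx": 0.034,"ty": -0.092,"tz": 0,"rx": 0,"ry": 0,"rz": 0,"gripper": 0.2}
    - {"tx": 0.036,"ty": -0.092,"tz": 0,"rx": 0,"ry": 0,"rz": 0,"gripper": 0.2}
    - {"tx": 0,"ty": 0,"tz": 0,"rx": 0,"ry": 0,"rz": 0,"gripper": 0.2}
    - {"tx": 0,"ty": 0,"tz": 0,"rx": 0,"ry": 0,"rz": 0,"gripper": 0.2}

```text
time_s: 12.68
ee_pos: [510.8, -185.6, 330.0]
ee_rot: [179.9, 0.0, -179.9]
force: [0.1, 0.2, 0.3]
gripper_width: 36.3
gripper_force: 0.0
```

```bash
python3 - <<'E'
from h import *
d=grab('wrist','w8'); s=d['state'];print(s['time_s'],s['ee_pos'],s['ee_rot'])
E
```

```text
12.675 [ 510.84088567 -185.5803843   330.0210407 ] [ 1.79946212e+02  2.07738008e-02 -1.79871758e+02]
```

Emit:
send_rows:
  motion:
    - {"tx": 0.04,"ty": 0,"tz": 0.08,"rx": 0,"ry": 0,"rz": 0,"gripper": 0.2}
    - {"tx": 0.04,"ty": 0,"tz": 0.08,"rx": 0,"ry": 0,"rz": 0,"gripper": 0.2}
    - {"tx": 0,"ty": 0,"tz": 0,"rx": 0,"ry": 0,"rz": 0,"gripper": 0.2}
    - {"tx": 0,"ty": 0,"tz": 0,"rx": 0,"ry": 0,"rz": 0,"gripper": 0.2}

```text
time_s: 13.22
ee_pos: [473.1, -186.7, 251.9]
ee_rot: [-179.9, 0.2, -179.8]
force: [-0.3, 0.6, -0.0]
gripper_width: 36.1
gripper_force: 0.0
```

```bash
python3 - <<'E'
from h import *
d=grab('wrist','w9'); s=d['state'];print(s['time_s'],s['ee_pos'],s['ee_rot'])
cv2.imwrite('pics/v8.png',np.vstack([cv2.imread('pics/w8.png')[:230],cv2.imread('pics/w9.png')[:230]]))
E
```

```text
13.225 [ 473.06344759 -186.66959796  251.91339117] [-179.92949846    0.2361084  -179.84442476]
```

View pics/v8.png

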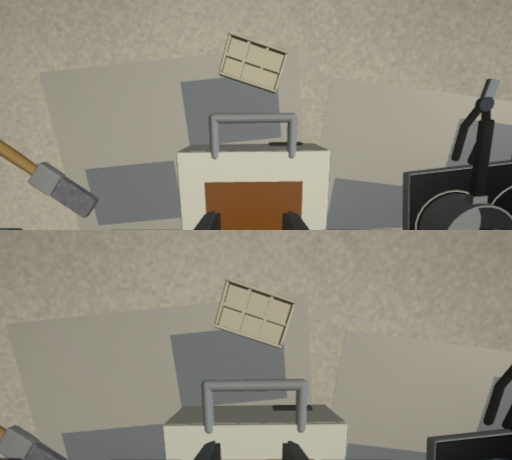

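Upper half (w8): lid bar at row 118, columns 210–298. Lower half (w9): bar at row 385 (155 in its own picture), columns 203–307. The lid is shut and level, and the mould stands clear in front.

```bash
python3 - <<'E'
from h import *
a,b=load('w8'),load('w9')
def bar(d,r0,r1,c0,c1):
    g=cv2.GaussianBlur(cv2.cvtColor(d['frame'],cv2.COLOR_RGB2GRAY),(3,3),0).astype(float); out=[]
    for u in range(c0,c1,4):
        gr=np.diff(g[r0:r1,u]); 
        out.append((u,r0+.5+np.argmax(abs(gr[:(r1-r0)//2])),r0+.5+(r1-r0)//2+np.argmax(abs(gr[(r1-r0)//2:]))))
    o=np.array(out); t=np.polyfit(o[:,0],o[:,1],1),np.polyfit(o[:,0],o[:,2],1); return o,t
def ends(d,r):
    g=cv2.cvtColor(d['frame'],cv2.COLOR_RGB2GRAY).astype(float)[r-1:r+2].mean(0); x=np.diff(g)
    l=190+np.argmax(abs(x[190:225])); h=285+np.argmax(abs(x[285:325])); return l+.5,h+.5
P=[]
for d,rr,cc in ((a,(108,129),(218,290)),(b,(143,168),(213,297))):
    o,_=bar(d,*rr,*cc); t,bt=np.median(o[:,1]),np.median(o[:,2]); e=ends(d,int((t+bt)/2)); print('rows',t,bt,'ends',e,'mid rows',[(o[i,1]+o[i,2])/2 for i in (0,5,10,-1)])
    p=((e[0]+e[1])/2,(t+bt)/2); P.append(p)
    print([plane(d,e[k],p[1],104).round(1) for k in (0,1)],plane(d,*p,104).round(1))
print(tri(a,P[0],b,P[1]))
# lid front edge ends: white lid left/right columns near row
for d,r in ((a,165),(b,190)):
    m=(d['frame'][r].min(1)>185)|((d['frame'][r,:,0]>190)); i=np.where(m[150:360])[0]; print(i.min()+150 if len(i) else None,i.max()+150 if len(i) else None)
E
```

```text
rows 114.5 120.5 ends (np.float64(208.5), np.float64(296.5)) mid rows [np.float64(117.0), np.float64(117.5), np.float64(117.0), np.float64(117.5)]
[array([ 442. , -239.5,  104. ]), array([ 441.7, -127.8,  104. ])] [ 441.9 -183.6  104. ]
rows 150.5 158.5 ends (np.float64(200.5), np.float64(308.5)) mid rows [np.float64(155.0), np.float64(155.0), np.float64(154.5), np.float64(154.5)]
[array([ 441.8, -240. ,  104. ]), array([ 441.4, -126.5,  104. ])] [ 441.6 -183.2  104. ]
(array([ 441.89680362, -183.42111461,  102.00549952]), np.float64(0.42923672678674324))
179 328
None None
```

Bar centre triangulates to (441.8, -183.4, 102), parallel to y, as the text's 104 says. Turn the tool to yaw 90 (fingers closing along x) and stand over it.

Emit:
send_rows:
  motion:
    - {"tx": 0,"ty": 0,"tz": 0,"rx": 0,"ry": 0,"rz": 0.334,"gripper": 0.2}
    - {"tx": 0,"ty": 0,"tz": 0,"rx": 0,"ry": 0,"rz": 0.334,"gripper": 0.2}
    - {"tx": 0,"ty": 0,"tz": 0,"rx": 0,"ry": 0,"rz": 0.334,"gripper": 0.2}
    - {"tx": 0,"ty": 0,"tz": 0,"rx": 0,"ry": 0,"rz": 0.334,"gripper": 0.2}
    - {"tx": 0,"ty": 0,"tz": 0,"rx": 0,"ry": 0,"rz": 0.334,"gripper": 0.2}
    - {"tx": 0,"ty": 0,"tz": 0,"rx": 0,"ry": 0,"rz": 0.334,"gripper": 0.2}
    - {"tx": 0,"ty": 0,"tz": 0,"rx": 0,"ry": 0,"rz": 0.334,"gripper": 0.2}
    - {"tx": 0,"ty": 0,"tz": 0,"rx": 0,"ry": 0,"rz": 0.334,"gripper": 0.2}
    - {"tx": 0,"ty": 0,"tz": 0,"rx": 0,"ry": 0,"rz": 0.334,"gripper": 0.2}
    - {"tx": 0.006,"ty": -0.062,"tz": 0,"rx": 0,"ry": 0,"rz": 0,"gripper": 0.3}
    - {"tx": 0,"ty": 0,"tz": 0,"rx": 0,"ry": 0,"rz": 0,"gripper": 0.3}
    - {"tx": 0,"ty": 0,"tz": 0,"rx": 0,"ry": 0,"rz": 0,"gripper": 0.3}

```text
time_s: 14.78
ee_pos: [441.7, -184.3, 251.3]
ee_rot: [179.8, 0.1, 89.9]
force: [0.3, -0.5, 0.4]
gripper_width: 31.9
gripper_force: 0.0
```

Emit:
send_rows:
  motion:
    - {"tx": 0,"ty": 0,"tz": 0.09,"rx": 0,"ry": 0,"rz": 0,"gripper": 0.3}
    - {"tx": 0,"ty": 0,"tz": 0.09,"rx": 0,"ry": 0,"rz": 0,"gripper": 0.3}
    - {"tx": 0,"ty": 0,"tz": 0.06,"rx": 0,"ry": 0,"rz": 0,"gripper": 0.3}
    - {"tx": 0,"ty": 0,"tz": 0.05,"rx": 0,"ry": 0,"rz": 0,"gripper": 0.3}
    - {"tx": 0,"ty": 0,"tz": 0.04,"rx": 0,"ry": 0,"rz": 0,"gripper": 0.3}
    - {"tx": 0,"ty": 0,"tz": 0,"rx": 0,"ry": 0,"rz": 0,"gripper": 0.3}
    - {"tx": 0,"ty": 0,"tz": 0,"rx": 0,"ry": 0,"rz": 0,"gripper": 1}
    - {"tx": 0,"ty": 0,"tz": 0,"rx": 0,"ry": 0,"rz": 0,"gripper": 1}
    - {"tx": 0,"ty": 0,"tz": 0,"rx": 0,"ry": 0,"rz": 0,"gripper": 1}
    - {"tx": 0,"ty": 0,"tz": 0,"rx": 0,"ry": 0,"rz": 0,"gripper": 1}
  grip_force: 25

```text
time_s: 16.02
ee_pos: [442.1, -184.2, 86.0]
ee_rot: [179.7, 0.1, 89.9]
force: [5.3, 0.8, -0.5]
gripper_width: 11.7
gripper_force: 25.0
```

Bar held at 11.7 mm. Now lift along the arc, first to 30°.

Emit:
send_rows:
  motion:
    - {"tx": 0,"ty": 0.001,"tz": -0.0185,"rx": 0,"ry": 0,"rz": 0,"gripper": 1}
    - {"tx": 0,"ty": 0.0014,"tz": -0.0184,"rx": 0,"ry": 0,"rz": 0,"gripper": 1}
    - {"tx": 0,"ty": 0.0054,"tz": -0.0366,"rx": 0,"ry": 0,"rz": 0,"gripper": 1}
    - {"tx": 0,"ty": 0.0087,"tz": -0.036,"rx": 0,"ry": 0,"rz": 0,"gripper": 1}
    - {"tx": 0,"ty": 0.0118,"tz": -0.0351,"rx": 0,"ry": 0,"rz": 0,"gripper": 1}
    - {"tx": 0,"ty": 0.0148,"tz": -0.0339,"rx": 0,"ry": 0,"rz": 0,"gripper": 1}
    - {"tx": 0,"ty": 0.0177,"tz": -0.0325,"rx": 0,"ry": 0,"rz": 0,"gripper": 1}
    - {"tx": 0,"ty": 0,"tz": 0,"rx": 0,"ry": 0,"rz": 0,"gripper": 1}

```text
time_s: 17.02
ee_pos: [473.8, -183.9, 191.5]
ee_rot: [179.6, 0.0, 89.9]
force: [9.3, 0.5, -8.3]
gripper_width: 11.3
gripper_force: 25.0
```

Emit:
send_rows:
  motion:
    - {"tx": 0,"ty": 0.0205,"tz": -0.0308,"rx": 0,"ry": 0,"rz": 0,"gripper": 1}
    - {"tx": 0,"ty": 0.0231,"tz": -0.0289,"rx": 0,"ry": 0,"rz": 0,"gripper": 1}
    - {"tx": 0,"ty": 0.0255,"tz": -0.0268,"rx": 0,"ry": 0,"rz": 0,"gripper": 1}
    - {"tx": 0,"ty": 0.0278,"tz": -0.0245,"rx": 0,"ry": 0,"rz": 0,"gripper": 1}
    - {"tx": 0,"ty": 0.0298,"tz": -0.022,"rx": 0,"ry": 0,"rz": 0,"gripper": 1}
    - {"tx": 0,"ty": 0.0158,"tz": -0.01,"rx": 0,"ry": 0,"rz": 0,"gripper": 1}
    - {"tx": 0,"ty": 0.0158,"tz": -0.0093,"rx": 0,"ry": 0,"rz": 0,"gripper": 1}
    - {"tx": 0,"ty": 0,"tz": 0,"rx": 0,"ry": 0,"rz": 0,"gripper": 1}
    - {"tx": 0,"ty": 0,"tz": 0,"rx": 0,"ry": 0,"rz": 0,"gripper": 1}

```text
time_s: 18.15
ee_pos: [548.8, -183.0, 266.6]
ee_rot: [-179.9, -0.1, 89.9]
force: [-0.8, 5.3, -0.7]
gripper_width: 11.7
gripper_force: 25.0
```

```bash
python3 - <<'E'
from h import *
from workcell import env
s=env.state(); p=np.array(s['ee_pos']); x,z=p[0]-653.9,p[2]+19-100
print(s['time_s'],p,s['force'],s['gripper_width'],s['gripper_force'],'r',np.hypot(x,z),'deg',np.degrees(np.arctan2(z,-x))-np.degrees(np.arctan2(4,212)))
a=grab('side','s10'); b=grab('top','t10')
for n in ('side0','s10','top0','t10'):
    pass
s0=load('side0')['frame'].astype(int)
df=np.abs(s0-a['frame']).max(2); print('side plate diff bystanders', {k:df[r[1]-8:r[1]+8,r[0]-8:r[0]+8].mean().round(1) for k,r in dict(cup=(175,224),drop=(170,283),tub=(272,303),cut=(270,251),drop2=(229,369),mould=(312,170),smallpan=(336,308)).items()})
E
```

```text
18.15 [ 548.84743536 -182.98057833  266.57207615] [-0.81983865  5.32031551 -0.6544216 ] 11.746604500821904 25.000065565109253 r 213.24407795690755 deg 59.40482586670063
side plate diff bystanders {'cup': np.float64(10.9), 'drop': np.float64(5.8), 'tub': np.float64(11.3), 'cut': np.float64(11.8), 'drop2': np.float64(5.5), 'mould': np.float64(10.1), 'smallpan': np.float64(8.7)}
```

Lid at about 59.4°, with the bar held at 25 N and a radius of 213 against 212 expected. The side-picture differences at the bystanders are even and small. Hand in.

```bash
python3 -c "
from workcell import env
print(env.job_done())"
```

```text
the job is handed in; nothing more can be done
None
```

The job is handed in: the saucepan was slid to within about 2 mm of the centre of the ring next to the box (it took one re-grip to correct a 2.7 mm error), and the lid is held open at about 59.4°, at 18 s of the 48 s allowed.

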